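# Gauge the bore of a bottle-guide bush with a double-ended plug gauge

## Task

Check the bore of the brass bush in the gauging stand with the plug gauge from the cradle: push the go end (green band) in fully, until the handle's shoulder rests on the bush, and draw it out again. Then set the no-go end (red band) in the countersunk mouth of the same bore and press it home with about 8 N for half a second to confirm that it is refused, never loading the bush with more than 20 N, and lay the gauge back in its cradle, disturbing nothing else.

Things in the scene. Friction and masses are not known exactly. Their poses are not given: they have to be found in the camera images.
- gauge_center (a point): Middle of the loose double-ended plug gauge, on its axis; 126 mm long, about 0.22 kg, lying level in the cradle. Its handle is a grooved cylinder, 36 mm diameter, 80 mm long (40 mm either way from here); grip it here from above, across the axis. The point's y axis is the gauge's axis, +y points to the go end.
- go_tip (a point): Centre of the end face of the gauge's go pin (beside the green band): 20 mm diameter, 30 mm long; 70 mm from the gauge's middle.
- go_shoulder (a point): Centre of the handle's end face on the go side, from which the go pin stands out; 40 mm from the gauge's middle.
- nogo_tip (a point): Centre of the end face of the gauge's no-go pin (beside the red band): 25 mm diameter, 16 mm long; 56 mm from the gauge's middle towards -y. Pressed into the bore's mouth it stops in the countersink, about 3.5 mm past the bush's end face when centred.
- cradle_center (a point): Where the gauge's middle lies in the cradle: 55 mm above the desk, y axis along the gauge's axis (the gauge starts with +y along it, up to 1 mm off lengthwise). The fixed black cradle, 70 x 104 mm, has two grey V saddles, each 8 mm thick, 50 mm across, about 51 mm high, 30 mm either way along y; the 52 mm between them are clear for the fingers.
- stand_bore (a point): Nominal centre of the bore in the fixed gauging stand, 55 mm above the desk, z up. The bore runs level right through along this point's y axis, alike from both sides. The bush is an eccentric one, turned to any angle: its true bore axis is parallel to y but 4.5 mm off this point, in an unknown direction (sideways, up or down); it is clamped and does not yield.
- label_roll_center (a point): Centre of a roll of labels, 67 mm diameter, 45 mm high, standing behind the work; leave it alone.
- sample_jar_center (a point): Centre of a glass jar with a brass-coloured lid, 64 mm diameter, 94 mm high, behind the work; leave it alone.
- beaker_center (a point): Centre of an empty clear beaker, 70 mm diameter, 90 mm high, behind the work; leave it alone.
- cap_1_center (a point): Centre of a white bottle cap, 31 mm diameter, 20 mm high, to the left of the work near the front edge, about under the end of the filling machine's overhanging bar (0.35 m above the desk); leave it alone.
- stand: Grey gauging stand, 130 x 74 mm, with an aluminium block, 62 x 32 mm, top 84 mm above the desk; origin centred under its base, axes as stand_bore. Brass bush, its flanges centred on the true bore axis: 40 mm long (end faces 20 mm either way along y from stand_bore), flange 48 mm diameter, bore 22 mm, each mouth countersunk at 45 degrees, 5 mm deep, to 32 mm diameter.
- gauge: The plug gauge; origin and axes as gauge_center.
Not all that is in view belongs to the job. What is shaped like the part that bears cradle_center but purple is not meant.

How it is judged:
By the outcome, as a careful person would: the job done as asked, in the order asked, and still so for the second after the job is handed in, with the robot touching nothing.
It also fails if it takes over 70 s, if anything falls off the work surface, if the arm or the gripper's body presses on something with over 40 N, if the wrist force passes 120 N, or if a joint passes its speed limit or range.

## Robot

A 6-joint arm with a two-finger parallel gripper is mounted at the origin on a cart in front of the work surface, level with it; the furniture and walls round the work are solid. World frame = base frame: x ahead of the robot, y to its left, z up, the work surface at z = 0. Lengths are in m, angles in rad, forces in N, time in s.
With the tool pointing down it reaches from about 0.225 to 0.875 m from the base axis. Payload 3.4 kg.
Tool frame: the origin (TCP) lies on the centre line of the jaws, within the pads' length; the fingertips stand 17 mm ahead of it and the grasp point (between the pads) lies 2 mm behind it (nose_length is the distance from the TCP to the fingertips, in m); z points along the fingers, y is the line along which they close (so a half turn about z gives the same grasp; the last joint's range is limited). The gripper opens to 85 mm and grips with 20 to 120 N. Pads are 22 mm wide; open, the fingers measure 114 mm over their backs; the gripper's body (76 mm by 85 mm) begins 54 mm behind the grasp point. The pads swing forward as they close: fully open they stand 13 mm farther back than shut.
Start: joints at [-1.277, 0.276, 1.505, -0, 1.361, -0.121], TCP at [0.232, -0.526, 0.248] pointing down, gripper open.
Joint ranges: [-2.89, 2.89], [-0.75, 2.08], [0.22, 2.7], [-1.18, 4.32], [0.11, 2.71], [-2.7, 2.7]. Speed limits (rad/s): [2.57, 2.57, 3.14, 3.14, 3.14, 3.14].

## Interface

Orientations are given as a unit quaternion [w, x, y, z].
In Python, from rig import get_state, get_image, sign_off, find_in, place_of, nose_length gives the robot as it stands.
- The arm moves only by the tool apply_moves, never from a script. Its argument "deltas" is one flat list of numbers, 5 for each row, row after row: the finger opening in mm, from 0 to 85.4, then the shift along the tool's x, y, z in mm, then the turn about the tool's z in degrees. A call has 1 to 12 rows; each row is the pose to reach, as a shift and turn from the pose commanded when the call began, along the tool's axes at that moment; what a row does not reach only later rows make up. A row lasts 1/12 s, in which the tool goes at most 41.7 mm and 7.16 degrees, less where a joint would pass 70% of its speed; a pose out of reach is approached as far as the arm can. A call with a gripper value outside its range is refused whole. The fingers move at their own pace and stop on an object; "squeeze" is the grip in N (left out, the last holds). Time passes only in rows, so rows that repeat a pose let the fingers close. It gives the time, the measured TCP pose, the force, the opening and the grip force at its end, in the units of the state.
- get_state(): the state, without advancing time (a new reading comes with each control period).
- get_image(name): name is "scene" or "top" or "wrist"; returns a dict with "frame" (384x512x3 uint8, red, green, blue), "K" (3x3 intrinsics, pixels), "k1" (the pictures are not rectified: a ray, as slopes to the right and down, at radius r is drawn at 1 + k1 r^2 times it, then the intrinsics apply), "position" and "orientation" of the camera in the world. Camera axes: x right, y down, z forward; pixel columns grow to the right and rows downward; lengths in m; the calibration is good to about 2 mm. A picture is of the moment at which its call begins. There is no depth.
- sign_off(): hands the job in; it is judged then, once.
Trained networks look in a picture, given as the dict that the camera call returned (one of the last four; its "shot" number tells which), for a name from the list of things; names that differ only in an ending like _2 or _b are one class to them, and where a whole thing is asked for, a point or a joint stands for the part that bears it (a point fixed in the world has none). Each returns a list of dicts, best first, with "score" (0 to 1); they miss things now and then, are a little off and sometimes report something else, mostly with a low value. They report only what shows in the picture. A call takes as long as a camera call. They do not tell look-alikes from the thing itself.
- find_in(query, picture): "point" ([column, row] in pixels, amid what is visible of it).
- place_of(query, picture): "point" ([column, row] in pixels: a listed point, or the origin of a listed thing).
The state is a dict: "clock": time; "qpos": joint angles; "qd": joint speeds; "effort": joint torques, N m; "position": TCP position; "ee_rot": TCP orientation; "contact_force": force on the tool from outside, world axes, zero at the start; "moment": the same for the moment, N m; "width": finger opening in m; "gripper_force": force on a finger pad.
Only numpy, scipy, OpenCV 4.12 (cv2) and the standard library are available. Lean on these libraries where they do the work, as an engineer would, in place of code of your own. Each camera call takes 0.05 s, during which the arm holds its last target. There are 200 camera calls.

## Working session

There is one attempt and no reset: what is moved stays moved. The work goes in short steps, Python scripts to look and compute and a tool call to move; the robot and the scene stay as the last step left them, time stands still between calls to the robot, and variables do not carry over. Pictures are saved under pics/ and viewed, at most 11 in all, crops included, and the job is handed in when it is done.

Besides the shell and the picture viewer there is one more tool, called in YAML: its name, and indented under it one key for each argument. apply_moves: Moves the arm, as the interface text tells. Its arguments: {"type":"object","properties":{"deltas":{"type":"array"},"squeeze":{"type":"number"}},"required":["deltas"]}

```bash
mkdir -p pics; cat > h.py <<'E'
import numpy as np, cv2
from scipy.spatial.transform import Rotation as R
from rig import *
def rot(q): return R.from_quat([q[1],q[2],q[3],q[0]]).as_matrix()
def ray(im,p):
    K=np.array(im["K"]); d=np.array([(p[0]-K[0,2])/K[0,0],(p[1]-K[1,2])/K[1,1]])
    u=d.copy()
    for _ in range(30): u=d/(1+im["k1"]*(u@u))
    v=rot(im["orientation"])@np.array([u[0],u[1],1]); return np.array(im["position"]),v/np.linalg.norm(v)
def at_z(im,p,z):
    o,v=ray(im,p); return o+v*(z-o[2])/v[2]
def proj(im,X):
    K=np.array(im["K"]); c=rot(im["orientation"]).T@(np.array(X)-im["position"]); u=c[:2]/c[2]
    u=u*(1+im["k1"]*(u@u)); return np.array([K[0,0]*u[0]+K[0,2],K[1,1]*u[1]+K[1,2]])
def tri(rs):
    A=0;b=0
    for o,v in rs:
        P=np.eye(3)-np.outer(v,v); A=A+P; b=b+P@o
    return np.linalg.solve(A,b)
def save(im,n,crop=None,s=1):
    f=im["frame"][:,:,::-1]
    if crop: f=f[crop[1]:crop[3],crop[0]:crop[2]]
    cv2.imwrite("pics/"+n,cv2.resize(f,None,fx=s,fy=s,interpolation=cv2.INTER_CUBIC))
E
python3 - <<'E'
from h import *
np.set_printoptions(precision=4,suppress=True)
ims={n:get_image(n) for n in("scene","top","wrist")}
print(nose_length, get_state())
for n,im in ims.items(): print(n,im["position"],im["orientation"],im["K"][0][0],im["k1"])
for q,z in dict(gauge_center=.055,go_tip=.055,nogo_tip=.055,cradle_center=.055,stand_bore=.055,label_roll_center=.022,sample_jar_center=.047,beaker_center=.045,cap_1_center=.01,stand=0).items():
    for n,im in ims.items():
        for d in place_of(q,im)[:3]: print(q,n,round(d["score"],2),np.round(d["point"],1),at_z(im,d["point"],z)[:2])
f=np.hstack([ims["scene"]["frame"],ims["top"]["frame"]])[:,:,::-1]
cv2.imwrite("pics/a.png",np.vstack([ims["scene"]["frame"][:300],ims["top"]["frame"][:300]])[:,:,::-1])
E
```

```text
0.017 {'clock': 0.15, 'qpos': array([-1.277 ,  0.2765,  1.5058,  0.    ,  1.3607, -0.121 ]), 'qd': array([-0.0002, -0.0013, -0.0035, -0.0002,  0.0006,  0.0017]), 'effort': array([  0.0008, -41.7144, -24.6033,  -0.    ,   0.0077,  -0.    ]), 'position': array([ 0.2316, -0.5259,  0.2476]), 'ee_rot': array([-0.0007,  0.9786,  0.2059, -0.    ]), 'contact_force': array([-0.024 , -0.2013, -0.5478]), 'moment': array([-0.0248, -0.0136,  0.0163]), 'gripper_force': 0.0, 'width': 0.08548182968296533}
scene [-0.0585  0.6237  0.5778] [ 0.1751 -0.3021  0.7956 -0.4951] 390.5049291405689 0.018678576616023648
top [ 0.5243 -0.1358  0.9358] [ 0.0297 -0.6971  0.7161 -0.0201] 358.4482356621519 -0.06203583875577089
wrist [ 0.2978 -0.4978  0.3729] [ 0.118   0.8291 -0.541  -0.0779] 279.7951817090871 0.012914188492548467
gauge_center scene 0.85 [306.4 207.1] [ 0.4619 -0.2089]
gauge_center top 0.66 [288.9 241.4] [ 0.4654 -0.1953]
go_tip scene 0.85 [284.8 221.1] [ 0.4596 -0.1051]
go_tip top 0.63 [257.7 244.2] [ 0.4606 -0.119 ]
nogo_tip scene 0.56 [311.4 203.5] [ 0.4638 -0.2369]
nogo_tip scene 0.29 [265.8 205.3
[... 725 characters left out ...]
]
label_roll_center top 0.87 [181.5 126.3] [0.7682 0.0726]
sample_jar_center scene 0.74 [198.5 193.3] [ 0.7607 -0.0702]
sample_jar_center top 0.68 [237.3 122.4] [ 0.7668 -0.0753]
sample_jar_center top 0.44 [270.  239.7] [ 0.4703 -0.1495]
beaker_center scene 0.93 [224.9 180.6] [ 0.7713 -0.1935]
beaker_center top 0.56 [285.  124.3] [ 0.7588 -0.1958]
cap_1_center scene 0.71 [244.4 280.7] [0.4112 0.1052]
cap_1_center scene 0.22 [302.5 208.6] [ 0.51   -0.2644]
cap_1_center top 0.7 [173.6 259. ] [0.4244 0.0997]
stand scene 0.69 [243.5 281.3] [0.4196 0.099 ]
stand scene 0.64 [266.5 205.9] [ 0.6129 -0.2174]
stand top 0.94 [290.6 185.2] [ 0.6079 -0.2082]
stand top 0.57 [267.9 240.7] [ 0.465  -0.1447]
```

View pics/a.png

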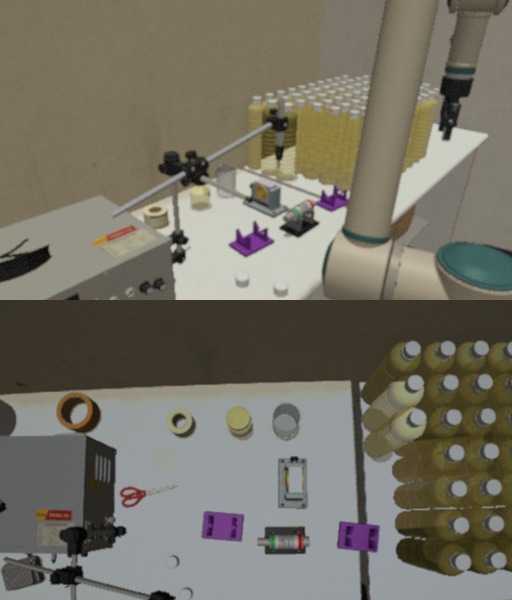

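```bash
python3 - <<'E'
from h import *
np.set_printoptions(precision=4,suppress=True)
im=get_image("top"); w=get_image("wrist"); s=get_state()
T=rot(s["ee_rot"]); print("cam in tool",T.T@(np.array(w["position"])-s["position"])); print("cam axes in tool\n",T.T@rot(w["orientation"]))
a=cv2.resize(im["frame"][150:270,200:380],(720,480),interpolation=cv2.INTER_CUBIC)
cv2.imwrite("pics/b.png",a[:,:,::-1])
E
```

```text
cam in tool [ 0.0719  0.0008 -0.1254]
cam axes in tool
 [[-0.0004 -0.96   -0.2801]
 [ 1.     -0.0005  0.0001]
 [-0.0003 -0.2801  0.96  ]]
```

View pics/b.png

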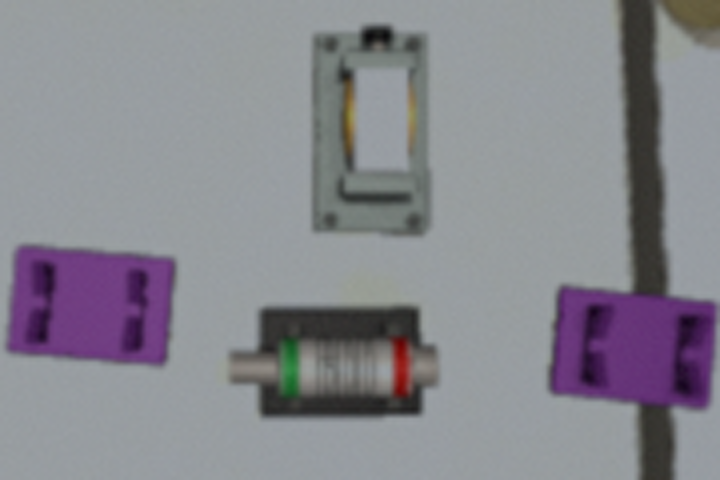

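apply_moves:
  deltas: [85,83,-127,0,-28,85,167,-254,0,-56,85,167,-254,0,-66,85,167,-254,0,-66,85,167,-254,0,-66,85,167,-254,0,-66,85,167,-254,0,-66,85,230,-254,0,-66,85,300,-254,0,-66,85,370,-254,0,-66,85,440,-254,0,-66,85,440,-254,0,-66]

```text
clock: 2.75
position: [0.4682, -0.1446, 0.2487]
ee_rot: [0.001, 0.708, 0.706, 0.0]
contact_force: [0.7, -1.8, -0.2]
width: 0.0849
gripper_force: 0.0
```

apply_moves:
  deltas: [85,0,0,0,0,85,0,0,0,0,85,0,0,0,0]

```text
clock: 3.0
position: [0.466, -0.1459, 0.2479]
ee_rot: [-0.001, 0.708, 0.706, -0.001]
contact_force: [0.4, -0.2, 0.1]
width: 0.0851
gripper_force: 0.0
```

apply_moves:
  deltas: [85,10,36,20,0,85,20,72,45,0,85,35,108,70,0,85,46,144,98,0,85,46,144,98,0,85,46,144,98,0]

```text
clock: 3.5
position: [0.6104, -0.1009, 0.1474]
ee_rot: [-0.002, 0.709, 0.706, -0.001]
contact_force: [-0.1, -0.2, -0.3]
width: 0.085
gripper_force: 0.0
```

```bash
python3 - <<'E'
from h import *
np.set_printoptions(precision=4,suppress=True)
w=get_image("wrist"); print(get_state()["position"])
import pickle; pickle.dump(w,open("w1.pkl","wb"))
for q in("stand_bore","stand"):
    for d in place_of(q,w)[:2]: print(q,d,at_z(w,d["point"],.055 if q!="stand" else 0))
save(w,"c.png",None,1.5)
E
```

```text
[ 0.6093 -0.1015  0.1491]
stand_bore {'point': [265.8, 317.9], 'score': 0.91} [ 0.6159 -0.2128  0.055 ]
stand {'point': [264.3, 282.7], 'score': 0.74} [ 0.615  -0.2121  0.    ]
```

View pics/c.png

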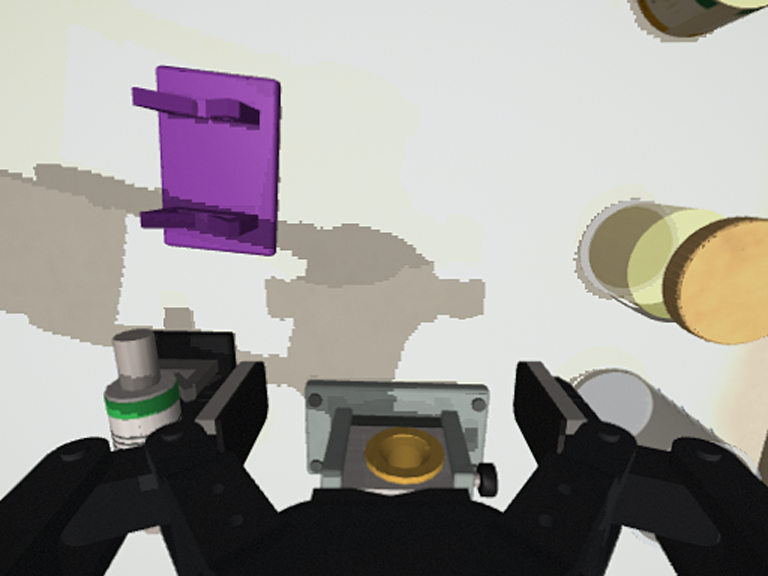

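apply_moves:
  deltas: [85,-30,0,0,0,85,-70,0,0,0,85,-70,0,0,0,85,-70,0,0,0,85,-70,0,0,0]

```text
clock: 4.07
position: [0.6093, -0.1716, 0.152]
ee_rot: [0.001, 0.709, 0.705, 0.0]
contact_force: [0.1, 0.2, 0.4]
width: 0.0852
gripper_force: 0.0
```

```bash
python3 - <<'E'
from h import *
np.set_printoptions(precision=4,suppress=True)
import pickle
w=get_image("wrist"); pickle.dump(w,open("w2.pkl","wb"))
for d in place_of("stand_bore",w)[:2]: print(d,at_z(w,d["point"],.055))
w1=pickle.load(open("w1.pkl","rb"))
a=cv2.resize(w1["frame"][240:340,190:350],(800,500),interpolation=cv2.INTER_CUBIC)
p=proj(w,[.612,-.185,.06]).astype(int); print(p)
f=cv2.resize(w["frame"],(600,450))
cv2.imwrite("pics/d.png",a[:,:,::-1]); cv2.imwrite("pics/e.png",f[:,:,::-1])
E
```

```text
{'point': [265.3, 249.6], 'score': 0.73} [ 0.6148 -0.2162  0.055 ]
[261 218]
```

View pics/d.png

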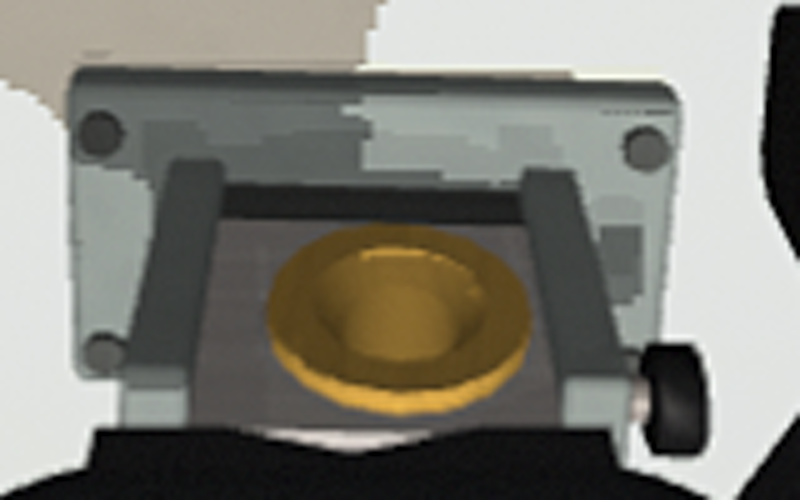

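View pics/e.png

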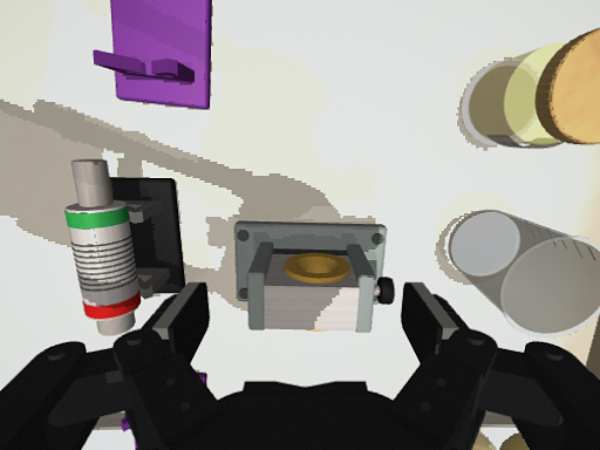

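```bash
cat > fit.py <<'E'
from h import *
import pickle
from scipy.optimize import minimize
np.set_printoptions(precision=4,suppress=True)
W=[pickle.load(open(f"w{i}.pkl","rb")) for i in(1,2)]
def brass(im):
    hsv=cv2.cvtColor(im["frame"],cv2.COLOR_RGB2HSV); m=((hsv[...,0]>12)&(hsv[...,0]<32)&(hsv[...,1]>130)).astype(np.uint8)
    n,l,st,c=cv2.connectedComponentsWithStats(m); p=proj(im,[.613,-.185,.057])
    k=min([i for i in range(1,n) if st[i,4]>150],key=lambda i:np.hypot(*(c[i]-p))); print(st[k],c[k],p)
    pts=cv2.findContours((l==k).astype(np.uint8),0,1)[0][0]; mm=np.zeros_like(m); cv2.drawContours(mm,[cv2.convexHull(pts)],-1,1,-1); return mm
M=[brass(w) for w in W]; th=np.linspace(0,2*np.pi,48)
def hull(im,q):
    P=[proj(im,[q[0]+.024*np.cos(a),q[1]-d,q[2]+.024*np.sin(a)]) for d in(0,q[3]) for a in th]
    return cv2.convexHull(np.array(P,np.float32))
def cost(q,views=(0,1)):
    c=0
    for i in views:
        mm=np.zeros((384,512),np.uint8); cv2.fillPoly(mm,[np.round(hull(W[i],q)*16).astype(np.int32)],1,shift=4)
        # area-weighted softened difference
        c+=np.sum((cv2.GaussianBlur(mm*1.,(0,0),1)-cv2.GaussianBlur(M[i]*1.,(0,0),1))**2)
    return c
for v in((0,1),(0,),(1,)):
    b=min((minimize(cost,x0,args=(v,),method="Nelder-Mead",options=dict(xatol=1e-5,fatol=.01,maxiter=400,initial_simplex=np.array([x0]+[np.add(x0,np.eye(4)[k]*[.004,.004,.004,.001]) for k in range(4)]))) for x0 in([.613,-.187,.055,.004],[.61,-.18,.06,.003])),key=lambda r:r.fun); print(v,b.x,b.fun)
# base edge direction
for w,rows,cols in((W[0],(246,264),(215,310)),(W[1],(183,198),(212,318))):
    g=cv2.GaussianBlur(cv2.cvtColor(w["frame"],cv2.COLOR_RGB2GRAY),(0,0),1).astype(float)
    P=[]
    for c in range(*cols,3):
        d=g[rows[0]:rows[1],c]; P.append((c,rows[0]+np.argmin(np.diff(d))+.5))
    X=np.array([at_z(w,p,.006)[:2] for p in P]); l=cv2.fitLine(X.astype(np.float32),cv2.DIST_HUBER,0,1e-4,1e-4).ravel()
    print("base edge yaw deg",np.degrees(np.arctan2(l[1],l[0])),"at",l[2:],"x-range",[at_z(w,(c,P[0][1]),.006)[0] for c in cols])
w=W[1]
print("cam yaw",[np.degrees(np.arctan2(*rot(v["orientation"])[[1,0],0])) for v in W])
for q in("gauge_center",):pass
E
python3 fit.py; python3 - <<'E'
from h import *
w=get_image("wrist")
for q in("go_tip","nogo_tip","gauge_center","go_shoulder","cradle_center"):
    for d in place_of(q,w)[:1]: print(q,d,at_z(w,d["point"],.055))
E
```

```text
[ 244  285   52   38 1568] [269.2857 303.3852] [262.6686 293.3028]
[ 243  216   56   26 1183] [270.186  228.4311] [263.1302 217.1475]
(0, 1) [ 0.6189 -0.1935  0.0553  0.003 ] 21.35478286356703
(0,) [ 0.619  -0.1922  0.0575  0.0021] 13.929687080814752
(1,) [ 0.6192 -0.1915  0.0589  0.0034] 22.246751110703688
base edge yaw deg -1.5365279 at [ 0.6003 -0.173 ] x-range [np.float64(0.562893584780721), np.float64(0.6631714912256623)]
base edge yaw deg -1.7889317 at [ 0.615  -0.1747] x-range [np.float64(0.5623492358338142), np.float64(0.668695969926996)]
cam yaw [np.float64(-0.2674629182428624), np.float64(-0.3905437479100603)]
go_tip {'point': [76.5, 139.0], 'score': 0.73} [ 0.46871291 -0.11881162  0.055     ]
nogo_tip {'point': [96.8, 278.6], 'score': 0.58} [ 0.46372748 -0.24239042  0.055     ]
gauge_center {'point': [87.9, 222.1], 'score': 0.93} [ 0.46523752 -0.18793903  0.055     ]
go_shoulder {'point': [80.5, 175.6], 'score': 0.7} [ 0.46640304 -0.14779336  0.055     ]
cradle_center {'point': [109.9, 6.7], 'score': 0.63} [ 0.50868526 -0.02989133  0.055     ]
```

apply_moves:
  deltas: [85,0,-36,0,0,85,-5,-72,0,0,85,-10,-108,0,0,85,-16,-144,0,0,85,-16,-144,0,0,85,-16,-144,0,0,85,-16,-144,0,0]

```text
clock: 5.05
position: [0.4674, -0.1865, 0.1508]
ee_rot: [0.001, 0.709, 0.706, 0.0]
contact_force: [0.6, -1.4, 0.4]
width: 0.0852
gripper_force: 0.0
```

```bash
python3 - <<'E'
from h import *
import pickle
np.set_printoptions(precision=4,suppress=True)
w1=pickle.load(open("w1.pkl","rb"))
for z in(0.005,.01): print([at_z(w1,(190+c/5,240+r/5),z)[:2] for c,r in((73,75),(681,92),(76,375))])
w=get_image("wrist"); pickle.dump(w,open("w3.pkl","wb")); print(get_state()["position"],get_state()["ee_rot"])
for q in("go_tip","nogo_tip","gauge_center","go_shoulder"):
    for d in place_of(q,w)[:1]: print(q,d,at_z(w,d["point"],.055))
save(w,"f.png")
E
```

```text
[array([ 0.5515, -0.175 ]), array([ 0.6809, -0.1792]), array([ 0.5478, -0.2506])]
[array([ 0.5526, -0.1723]), array([ 0.6796, -0.1765]), array([ 0.549 , -0.2465])]
[ 0.4679 -0.1865  0.1508] [0.0011 0.7084 0.7058 0.0005]
go_tip {'point': [255.9, 117.7], 'score': 0.74} [ 0.4659 -0.1195  0.055 ]
nogo_tip {'point': [257.7, 262.1], 'score': 0.89} [ 0.4663 -0.2427  0.055 ]
gauge_center {'point': [255.2, 201.3], 'score': 0.7} [ 0.4647 -0.1863  0.055 ]
go_shoulder {'point': [257.3, 160.4], 'score': 0.57} [ 0.4667 -0.1522  0.055 ]
```

View pics/f.png

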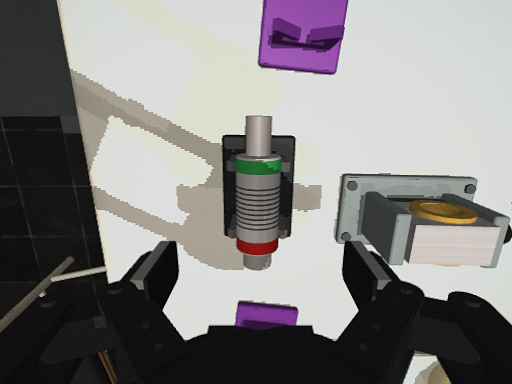

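apply_moves:
  deltas: [85,-1.5,-2,30,0,85,-1.5,-2,60,0,85,-1.5,-2,80,0,85,-1.5,-2,92,0,85,-1.5,-2,98,0,85,-1.5,-2,98,0]
  squeeze: 60

```text
clock: 5.8
position: [0.4641, -0.1872, 0.0509]
ee_rot: [-0.001, 0.708, 0.706, -0.0]
contact_force: [-0.1, 0.2, 0.2]
width: 0.0851
gripper_force: 0.0
```

apply_moves:
  deltas: [50,0,0,0,0,50,0,0,0,0,30,0,0,0,0,30,0,0,0,0,30,0,0,0,0,30,0,0,0,0,30,0,0,0,0,30,0,0,0,0]
  squeeze: 60

```text
clock: 6.47
position: [0.4654, -0.1881, 0.0535]
ee_rot: [0.001, 0.709, 0.706, 0.001]
contact_force: [0.7, 0.9, 6.6]
width: 0.0343
gripper_force: 59.2
```

apply_moves:
  deltas: [30,0,0,-8,0,30,0,0,-25,0,30,0,0,-50,0,30,0,0,-65,0,30,-30,0,-65,0,30,-65,0,-65,0,30,-100,0,-65,0,30,-126,0,-65,0,30,-126,0,-65,0,30,-126,0,-65,0]
  squeeze: 60

```text
clock: 7.3
position: [0.4632, -0.3148, 0.117]
ee_rot: [-0.001, 0.709, 0.705, -0.0]
contact_force: [-0.6, 1.0, -2.2]
width: 0.0345
gripper_force: 59.9
```

apply_moves:
  deltas: [30,0,25,0,1.8,30,0,60,0,1.8,30,0,95,0,1.8,30,0,130,0,1.8,30,0,150,0,1.8,30,0,150,0,1.8,30,0,150,30,1.8,30,0,150,50,1.8,30,0,150,60,1.8,30,0,150,63,1.8,30,0,150,63,1.8,30,0,150,63,1.8]

```text
clock: 8.3
position: [0.6142, -0.3143, 0.0553]
ee_rot: [0.001, 0.719, 0.695, 0.0]
contact_force: [-0.2, 0.8, -2.1]
width: 0.0344
gripper_force: 60.4
```

```bash
python3 - <<'E'
from h import *
import pickle
np.set_printoptions(precision=4,suppress=True)
P=[];A=[];F=[]
for i in range(4):
    w=get_image("wrist"); s=get_state(); P.append(s["position"]); A.append(s["ee_rot"]); F.append(s["contact_force"])
pickle.dump(w,open("w4.pkl","wb")); print(np.mean(P,0),np.std(P,0),np.mean(A,0),np.mean(F,0),s["width"])
A=np.mean(A,0); print("yaw",np.degrees(2*np.arctan2(A[2],A[1])))
save(w,"g.png",None,1.5)
E
```

```text
[ 0.6145 -0.3148  0.0559] [0.0001 0.0001 0.0001] [0.0013 0.7196 0.6944 0.0003] [ 0.2114 -0.078  -1.7872] 0.03455589808407116
yaw 87.96147661687807
```

View pics/g.png

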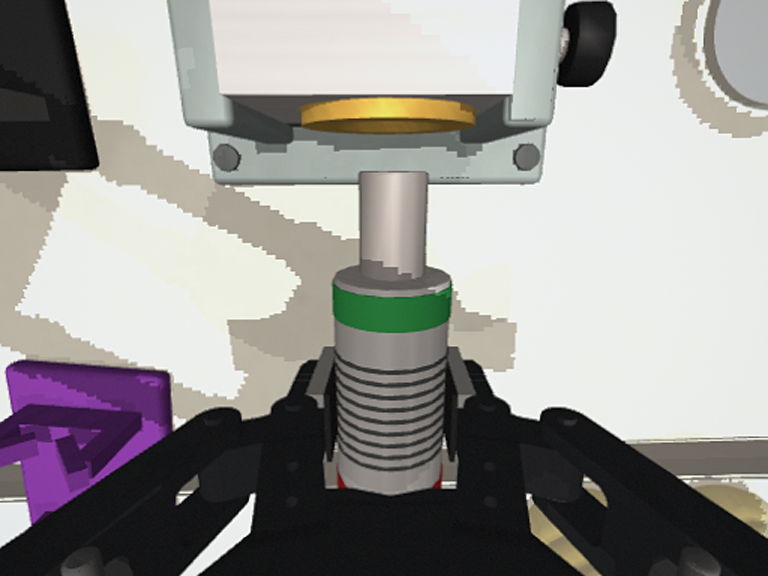

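```bash
python3 - <<'E'
from h import *
import pickle
np.set_printoptions(precision=4,suppress=True)
w=pickle.load(open("w4.pkl","rb")); C=np.array(w["position"]); Rm=rot(w["orientation"]); print(C,w["K"])
def px(l): return [v/1.5 for v in l]
def side(a,b,row,z=.057):
    X=[at_z(w,(c/1.5,row/1.5),z) for c in(a,b)]; m=(X[0]+X[1])/2; return m,np.linalg.norm(X[0]-X[1])
for n,a,b,r in(("pin tip",360,427.5,176),("pin root",361,427,262),("handle go",332,452,300),("handle mid",334,447,400),("handle back",339,442,480),("flange",301,476,115)):
    print(n,*side(a,b,r))
for a in((215,183.5),(541,183.5)): print(at_z(w,px(a),.006))
f=w["frame"]; 
for row in(117,125,135,145,155,165): # pin edges
    g=cv2.GaussianBlur(cv2.cvtColor(f,cv2.COLOR_RGB2HSV)[...,1].astype(float),(0,0),.7)[row]
    pass
hs=cv2.cvtColor(f,cv2.COLOR_RGB2HSV); m=((hs[...,0]>12)&(hs[...,0]<32)&(hs[...,1]>130)); m[:,:190]=0;m[:,330:]=0;m[100:]=0
ys,xs=np.nonzero(m); print("brass",xs.min(),xs.max(),ys.min(),ys.max()); 
for r in range(ys.min(),ys.max()+1,3):
    q=xs[ys==r]; print(r,q.min(),q.max(),(q.min()+q.max())/2)
E
```

```text
[ 0.6179 -0.244   0.1812] [[279.7952   0.     260.0358]
 [  0.     279.7952 194.5357]
 [  0.       0.       1.    ]]
pin tip [ 0.6192 -0.2461  0.057 ] 0.019239375231399337
pin root [ 0.6184 -0.2711  0.057 ] 0.019936358601861926
handle go [ 0.6174 -0.2831  0.057 ] 0.037210739681068736
handle mid [ 0.6157 -0.318   0.057 ] 0.03765472392070003
handle back [ 0.6145 -0.3498  0.057 ] 0.03645878721545558
flange [ 0.6183 -0.23    0.057 ] 0.0479110762720928
[ 0.5476 -0.2474  0.006 ]
[ 0.679  -0.2521  0.006 ]
brass 201 316 65 88
65 240 277 258.5
68 212 304 258.0
71 201 314 257.5
74 201 316 258.5
77 201 316 258.5
80 201 316 258.5
83 201 315 258.0
86 212 307 259.5
```

apply_moves:
  deltas: [30,0,-1,0,-0.5,30,4,-1,0,-0.5,30,8,-1,0,-0.5,30,11,-1,0,-0.5,30,13,-1,0,-0.5,30,14,-1,0,-0.5,30,14,-1,0,-0.5]

```text
clock: 9.08
position: [0.6134, -0.2998, 0.0543]
ee_rot: [-0.0, 0.716, 0.698, -0.0]
contact_force: [0.7, -0.1, -2.3]
width: 0.0343
gripper_force: 60.4
```

apply_moves:
  deltas: [30,0.5,0,0,0,30,1,0,0,0,30,1.5,0,0,0,30,2,0,0,0,30,2,0,0,0]

```text
clock: 9.5
position: [0.6133, -0.2982, 0.0543]
ee_rot: [-0.0, 0.717, 0.698, -0.0]
contact_force: [0.0, 0.6, -1.9]
width: 0.034
gripper_force: 60.4
```

apply_moves:
  deltas: [30,0.5,0,0,0,30,1,0,0,0,30,1.5,0,0,0,30,2,0,0,0,30,2,0,0,0]

```text
clock: 9.92
position: [0.6135, -0.2961, 0.0543]
ee_rot: [0.0, 0.716, 0.698, 0.0]
contact_force: [0.8, -0.5, -2.2]
width: 0.0347
gripper_force: 60.4
```

apply_moves:
  deltas: [30,0.5,0,0,0,30,1,0,0,0,30,1.5,0,0,0,30,1.5,0,0,0]

```text
clock: 10.25
position: [0.6135, -0.2946, 0.0543]
ee_rot: [-0.0, 0.716, 0.698, -0.0]
contact_force: [-0.7, 0.2, -2.5]
width: 0.0344
gripper_force: 60.4
```

apply_moves:
  deltas: [30,0.5,0,0,0,30,1,0,0,0,30,1.5,0,0,0,30,1.5,0,0,0]

```text
clock: 10.58
position: [0.6135, -0.2931, 0.0543]
ee_rot: [-0.0, 0.716, 0.698, 0.0]
contact_force: [1.3, 0.4, -2.2]
width: 0.0341
gripper_force: 60.4
```

apply_moves:
  deltas: [30,0.5,0,0,0,30,1,0,0,0,30,1.5,0,0,0,30,1.5,0,0,0]

```text
clock: 10.92
position: [0.6136, -0.2916, 0.0543]
ee_rot: [-0.0, 0.716, 0.698, -0.0]
contact_force: [-0.0, 0.3, -2.5]
width: 0.0343
gripper_force: 60.4
```

apply_moves:
  deltas: [30,0.5,0,0,0,30,1,0,0,0,30,1.5,0,0,0,30,2,0,0,0,30,2,0,0,0]

```text
clock: 11.33
position: [0.6136, -0.2896, 0.0543]
ee_rot: [0.0, 0.716, 0.698, -0.0]
contact_force: [-0.5, -0.0, -1.4]
width: 0.0345
gripper_force: 60.4
```

apply_moves:
  deltas: [30,0.5,0,0,0,30,1,0,0,0,30,1.5,0,0,0,30,2,0,0,0,30,2,0,0,0]

```text
clock: 11.75
position: [0.6137, -0.2876, 0.0543]
ee_rot: [0.0, 0.716, 0.698, 0.0]
contact_force: [0.2, 0.6, -1.8]
width: 0.0343
gripper_force: 60.4
```

```bash
python3 - <<'E'
from h import *
w=get_image("wrist"); s=get_state(); print(s["contact_force"],s["moment"],s["position"])
save(w,"h.png",(150,0,380,180),3)
E
```

```text
[ 0.47141734 -0.85935495 -2.20607637] [ 0.0380193  -0.01988031 -0.00434575] [ 0.61367784 -0.28766761  0.05432084]
```

View pics/h.png

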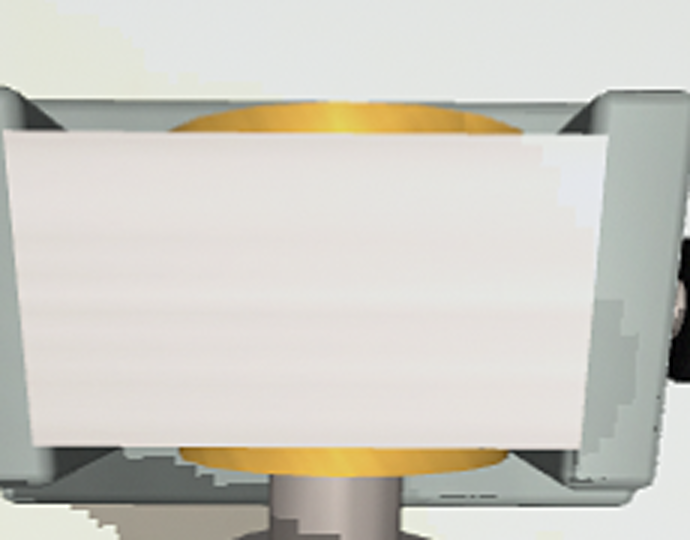

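apply_moves:
  deltas: [30,0,0.4,0,0,30,1,0.4,0,0,30,2,0.4,0,0,30,3,0.4,0,0,30,4,0.4,0,0,30,4,0.4,0,0]

```text
clock: 12.3
position: [0.6142, -0.2835, 0.0543]
ee_rot: [-0.0, 0.716, 0.698, 0.0]
contact_force: [-0.5, -0.0, -2.3]
width: 0.0349
gripper_force: 60.4
```

```bash
cat > look.py <<'E'
import sys
from h import *
np.set_printoptions(precision=3,suppress=True)
w=get_image("wrist"); s=get_state(); print(s["contact_force"],s["moment"],s["position"])
f=w["frame"]; hs=cv2.cvtColor(f,cv2.COLOR_RGB2HSV); m=((hs[...,0]>12)&(hs[...,0]<32)&(hs[...,1]>130)); m[:,:180]=0;m[:,345:]=0;m[250:]=0
ys,xs=np.nonzero(m); c=260; 
print("brass rows",sorted(set(ys))[0],ys.max()); 
for r in range(ys.max()-10,ys.max()+40,2):
    print(r,f[r,c].tolist(),end=" ")
g=hs[...,1]; 
E
python3 look.py
```

```text
[ 0.452 -0.475 -2.795] [-0.053 -0.008  0.02 ] [ 0.614 -0.284  0.054]
brass rows 49 169
159 [221, 216, 212] 161 [224, 203, 148] 163 [229, 191, 83] 165 [229, 188, 83] 167 [229, 188, 84] 169 [230, 188, 76] 171 [186, 178, 174] 173 [188, 179, 172] 175 [187, 177, 170] 177 [188, 179, 171] 179 [108, 103, 98] 181 [111, 104, 101] 183 [111, 105, 101] 185 [111, 107, 101] 187 [101, 96, 92] 189 [88, 85, 83] 191 [85, 83, 80] 193 [112, 108, 105] 195 [141, 136, 132] 197 [147, 138, 137] 199 [32, 108, 50] 201 [33, 108, 51] 203 [33, 107, 50] 205 [36, 110, 53] 207 [33, 108, 50]
```

apply_moves:
  deltas: [30,1,0,0,0,30,2,0,0,0,30,3,0,0,0,30,3,0,0,0]

```text
clock: 12.68
position: [0.6142, -0.2805, 0.0543]
ee_rot: [-0.0, 0.716, 0.698, 0.0]
contact_force: [-1.0, -0.6, -2.5]
width: 0.0343
gripper_force: 60.4
```

apply_moves:
  deltas: [30,0.5,0,0,0,30,1,0,0,0,30,1,0,0,0]

```text
clock: 12.93
position: [0.6143, -0.2797, 0.0543]
ee_rot: [0.0, 0.716, 0.698, -0.0]
contact_force: [0.2, -0.2, -2.2]
width: 0.0343
gripper_force: 60.4
```

apply_moves:
  deltas: [30,0.5,0,0,0,30,1,0,0,0,30,1,0,0,0]

```text
clock: 13.18
position: [0.6143, -0.2787, 0.0543]
ee_rot: [-0.0, 0.716, 0.698, -0.0]
contact_force: [-0.6, -0.3, -2.4]
width: 0.0344
gripper_force: 60.4
```

```bash
python3 look.py
```

```text
[-0.545  0.367 -1.749] [0.002 0.016 0.007] [ 0.614 -0.279  0.054]
brass rows 65 182
172 [220, 213, 207] 174 [218, 213, 216] 176 [229, 185, 79] 178 [229, 182, 80] 180 [229, 183, 80] 182 [239, 191, 80] 184 [108, 103, 101] 186 [110, 105, 100] 188 [88, 84, 82] 190 [89, 86, 83] 192 [85, 83, 80] 194 [145, 141, 136] 196 [141, 134, 132] 198 [57, 103, 65] 200 [33, 108, 52] 202 [35, 108, 51] 204 [35, 109, 52] 206 [35, 109, 53] 208 [35, 109, 52] 210 [35, 109, 52] 212 [36, 109, 53] 214 [36, 110, 53] 216 [35, 109, 50] 218 [36, 109, 51] 220 [33, 108, 49]
```

apply_moves:
  deltas: [30,0.5,0,0,0,30,1,0,0,0,30,1,0,0,0]

```text
clock: 13.48
position: [0.6143, -0.2777, 0.0543]
ee_rot: [-0.0, 0.717, 0.698, -0.0]
contact_force: [-0.1, 0.5, -2.0]
width: 0.0341
gripper_force: 60.4
```

apply_moves:
  deltas: [30,0.5,0,0,0,30,0.5,0,0,0]

```text
clock: 13.65
position: [0.6143, -0.2772, 0.0543]
ee_rot: [0.0, 0.716, 0.698, -0.0]
contact_force: [0.5, 0.6, -2.2]
width: 0.0344
gripper_force: 60.4
```

apply_moves:
  deltas: [30,0.5,0,0,0,30,0.5,0,0,0]

```text
clock: 13.82
position: [0.6144, -0.2767, 0.0543]
ee_rot: [-0.0, 0.717, 0.698, -0.0]
contact_force: [-0.6, 0.4, -1.5]
width: 0.0345
gripper_force: 60.4
```

apply_moves:
  deltas: [30,0.5,0,0,0,30,0.5,0,0,0]

```text
clock: 13.98
position: [0.6144, -0.2762, 0.0543]
ee_rot: [0.0, 0.717, 0.698, -0.0]
contact_force: [0.1, 0.2, -2.4]
width: 0.0345
gripper_force: 60.4
```

apply_moves:
  deltas: [30,0.5,0,0,0,30,0.5,0,0,0]

```text
clock: 14.15
position: [0.6144, -0.2757, 0.0543]
ee_rot: [0.0, 0.716, 0.698, -0.0]
contact_force: [0.5, 0.0, -2.4]
width: 0.0346
gripper_force: 60.4
```

apply_moves:
  deltas: [30,0.5,0,0,0,30,0.5,0,0,0]

```text
clock: 14.32
position: [0.6144, -0.2752, 0.0543]
ee_rot: [-0.0, 0.716, 0.698, -0.0]
contact_force: [-0.2, 0.0, -1.1]
width: 0.0344
gripper_force: 60.4
```

apply_moves:
  deltas: [30,0.5,0,0,0,30,0.5,0,0,0]

```text
clock: 14.48
position: [0.6144, -0.2747, 0.0543]
ee_rot: [0.0, 0.717, 0.698, -0.0]
contact_force: [0.3, -0.0, -2.4]
width: 0.034
gripper_force: 60.4
```

apply_moves:
  deltas: [30,0.5,0,0,0,30,0.5,0,0,0]

```text
clock: 14.65
position: [0.6144, -0.2742, 0.0543]
ee_rot: [-0.0, 0.716, 0.698, -0.0]
contact_force: [0.4, 0.6, -1.8]
width: 0.0348
gripper_force: 60.4
```

apply_moves:
  deltas: [30,0.4,0,0,0,30,0.4,0,0,0]

```text
clock: 14.82
position: [0.6144, -0.2738, 0.0543]
ee_rot: [0.0, 0.717, 0.698, -0.0]
contact_force: [-0.6, 0.1, -2.2]
width: 0.0345
gripper_force: 60.4
```

```bash
python3 look.py
```

```text
[ 0.84   0.841 -2.501] [0.046 0.005 0.025] [ 0.614 -0.274  0.054]
brass rows 81 195
185 [220, 212, 207] 187 [131, 128, 128] 189 [144, 111, 46] 191 [141, 109, 48] 193 [139, 108, 48] 195 [139, 113, 64] 197 [149, 139, 139] 199 [31, 109, 49] 201 [36, 110, 53] 203 [34, 110, 51] 205 [37, 111, 54] 207 [37, 111, 53] 209 [35, 110, 52] 211 [36, 110, 52] 213 [35, 110, 51] 215 [35, 110, 52] 217 [35, 110, 52] 219 [36, 110, 51] 221 [24, 107, 43] 223 [143, 137, 134] 225 [140, 136, 131] 227 [141, 136, 132] 229 [140, 136, 131] 231 [140, 135, 132] 233 [140, 135, 132]
```

apply_moves:
  deltas: [30,0.3,0,0,0,30,0.3,0,0,0]

```text
clock: 15.03
position: [0.6145, -0.2736, 0.0543]
ee_rot: [0.0, 0.717, 0.698, -0.0]
contact_force: [-0.2, 1.0, -1.8]
width: 0.0342
gripper_force: 60.4
```

apply_moves:
  deltas: [30,0.3,0,0,0,30,0.3,0,0,0]

```text
clock: 15.2
position: [0.6145, -0.2734, 0.0544]
ee_rot: [0.0, 0.716, 0.698, -0.0]
contact_force: [-0.2, -0.2, -1.1]
width: 0.0348
gripper_force: 60.4
```

apply_moves:
  deltas: [30,0.3,0,0,0,30,0.3,0,0,0]

```text
clock: 15.37
position: [0.6145, -0.2734, 0.0544]
ee_rot: [0.0, 0.716, 0.698, -0.0]
contact_force: [0.1, -0.9, -1.9]
width: 0.0343
gripper_force: 60.4
```

apply_moves:
  deltas: [30,0.3,0,0,0,30,0.3,0,0,0]

```text
clock: 15.53
position: [0.6145, -0.2733, 0.0544]
ee_rot: [0.0, 0.716, 0.698, -0.0]
contact_force: [0.2, -3.4, -2.8]
width: 0.0344
gripper_force: 60.4
```

apply_moves:
  deltas: [30,0.4,0,0,0,30,0.4,0,0,0,30,0.4,0,0,0]

```text
clock: 15.78
position: [0.6145, -0.2732, 0.0544]
ee_rot: [0.001, 0.716, 0.698, -0.0]
contact_force: [-1.2, -4.9, -3.2]
width: 0.0341
gripper_force: 60.4
```

apply_moves:
  deltas: [30,0.3,0,0,0,30,0.3,0,0,0,30,0.3,0,0,0]

```text
clock: 16.03
position: [0.6145, -0.2732, 0.0545]
ee_rot: [0.001, 0.716, 0.698, -0.001]
contact_force: [-1.0, -6.4, -3.0]
width: 0.0343
gripper_force: 60.3
```

apply_moves:
  deltas: [30,-2,0,0,0,30,-5,0,0,0,30,-9,0,0,0,30,-14,0,0,0,30,-20,0,0,0,30,-27,0,0,0,30,-36,0,0,0,30,-48,0,0,0,30,-48,0,0,0,30,-48,0,0,0]

```text
clock: 16.87
position: [0.6131, -0.3211, 0.0542]
ee_rot: [0.0, 0.717, 0.697, 0.0]
contact_force: [-0.6, 0.4, -1.7]
width: 0.0343
gripper_force: 60.3
```

apply_moves:
  deltas: [30,0,0,-25,0,30,0,0,-50,0,30,0,0,-72,0,30,0,0,-72,0,30,35,0,-72,0,30,70,0,-72,0,30,105,0,-72,0,30,140,0,-72,0,30,175,0,-72,0,30,198,0,-72,0,30,198,0,-72,0,30,198,0,-72,0]

```text
clock: 17.87
position: [0.6178, -0.1201, 0.1254]
ee_rot: [-0.001, 0.715, 0.699, -0.0]
contact_force: [-0.7, -1.3, -2.1]
width: 0.0341
gripper_force: 60.3
```

apply_moves:
  deltas: [30,0,0,20,0,30,0,0,45,0,30,0,0,65,0,30,0,0,72,0,30,0,0,72,0,30,0,0,72,0]

```text
clock: 18.37
position: [0.6187, -0.1229, 0.0542]
ee_rot: [0.0, 0.717, 0.697, -0.0]
contact_force: [0.4, 0.6, -1.5]
width: 0.0342
gripper_force: 60.3
```

```bash
python3 - <<'E'
from h import *
w=get_image("wrist"); s=get_state(); print(s["contact_force"],s["moment"],s["position"],s["ee_rot"])
save(w,"i.png",None,1.5)
E
```

```text
[ 0.41235569  0.68311938 -2.33368454] [ 0.01754281 -0.03787505  0.01718449] [ 0.61934172 -0.12296196  0.05504836] [8.18701849e-04 7.16775897e-01 6.97303044e-01 3.27510872e-04]
```

View pics/i.png

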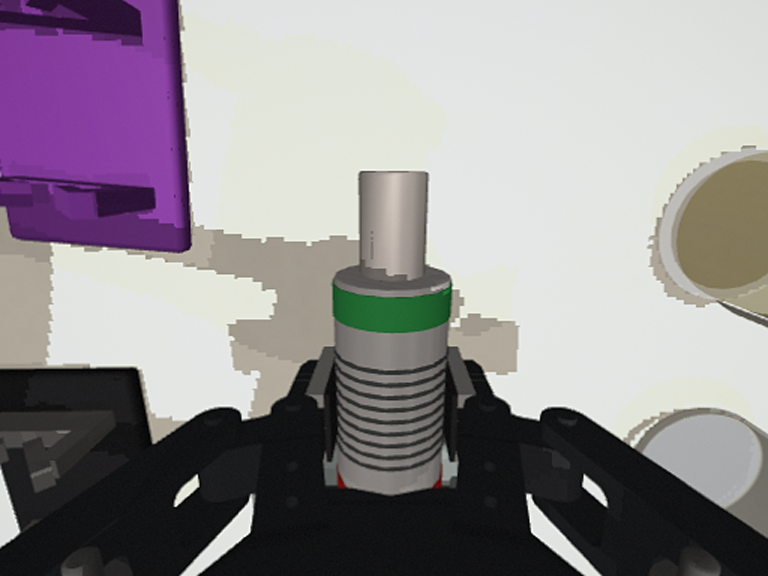

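apply_moves:
  deltas: [30,-3,0,0,0,30,-6,0,0,0,30,-9,0,0,0,30,-11,0,0,0,30,-13,0,0,0,30,-13,0,0,0]

```text
clock: 18.92
position: [0.6183, -0.1356, 0.0546]
ee_rot: [0.0, 0.717, 0.697, 0.0]
contact_force: [0.0, 0.2, -2.6]
width: 0.0345
gripper_force: 60.3
```

apply_moves:
  deltas: [30,-0.5,0,0,0,30,-1,0,0,0,30,-1.5,0,0,0,30,-1.5,0,0,0]

```text
clock: 19.25
position: [0.6181, -0.1365, 0.0542]
ee_rot: [0.0, 0.716, 0.698, -0.0]
contact_force: [-0.6, -0.6, -2.2]
width: 0.0341
gripper_force: 60.3
```

apply_moves:
  deltas: [30,-0.5,0,0,0,30,-1,0,0,0,30,-1,0,0,0]

```text
clock: 19.5
position: [0.6181, -0.1376, 0.0543]
ee_rot: [0.0, 0.716, 0.698, -0.0]
contact_force: [-0.0, -0.3, -2.7]
width: 0.0343
gripper_force: 60.3
```

apply_moves:
  deltas: [30,-0.5,0,0,0,30,-0.5,0,0,0,30,-0.5,0,0,0]

```text
clock: 19.75
position: [0.6181, -0.138, 0.0543]
ee_rot: [0.0, 0.717, 0.698, -0.0]
contact_force: [-0.7, 1.2, -2.8]
width: 0.0343
gripper_force: 60.3
```

apply_moves:
  deltas: [30,-0.5,0,0,0,30,-0.5,0,0,0,30,-0.5,0,0,0]

```text
clock: 20.0
position: [0.6181, -0.1385, 0.0543]
ee_rot: [0.0, 0.717, 0.698, -0.0]
contact_force: [0.7, -0.5, -2.4]
width: 0.0343
gripper_force: 60.3
```

apply_moves:
  deltas: [30,-0.5,0,0,0,30,-0.5,0,0,0,30,-0.5,0,0,0]

```text
clock: 20.25
position: [0.6181, -0.139, 0.0543]
ee_rot: [0.0, 0.717, 0.698, 0.0]
contact_force: [-0.9, 0.7, -1.7]
width: 0.0344
gripper_force: 60.3
```

apply_moves:
  deltas: [30,-0.5,0,0,0,30,-0.5,0,0,0,30,-0.5,0,0,0]

```text
clock: 20.5
position: [0.6181, -0.1393, 0.0543]
ee_rot: [-0.0, 0.717, 0.698, 0.0]
contact_force: [0.2, 1.1, -1.6]
width: 0.0342
gripper_force: 60.3
```

apply_moves:
  deltas: [30,-0.4,0,0,0,30,-0.4,0,0,0,30,-0.4,0,0,0]

```text
clock: 20.75
position: [0.6181, -0.1395, 0.0543]
ee_rot: [-0.0, 0.717, 0.698, 0.0]
contact_force: [0.9, 1.8, -2.1]
width: 0.0347
gripper_force: 60.3
```

apply_moves:
  deltas: [30,-0.4,0,0,0,30,-0.4,0,0,0,30,-0.4,0,0,0]

```text
clock: 21.0
position: [0.6182, -0.1398, 0.0543]
ee_rot: [-0.0, 0.717, 0.697, 0.0]
contact_force: [1.0, 4.2, -2.3]
width: 0.0347
gripper_force: 60.3
```

apply_moves:
  deltas: [30,0,0.5,0,0,30,0,0.5,0,0]

```text
clock: 21.17
position: [0.6187, -0.1402, 0.0543]
ee_rot: [0.0, 0.716, 0.698, 0.0]
contact_force: [1.5, 4.6, -2.4]
width: 0.0344
gripper_force: 60.3
```

```bash
cat > f.py <<'E'
from h import *
np.set_printoptions(precision=2,suppress=True)
F=[];M=[];P=[]
for i in range(6):
    get_image("wrist"); s=get_state(); F.append(s["contact_force"]);M.append(s["moment"]);P.append(s["position"])
print(np.mean(F,0),np.mean(M,0)*100,np.mean(P,0)*1000)
E
python3 f.py
```

```text
[ 1.3   4.57 -2.23] [ 65.41 -22.47   3.65] [ 618.63 -140.22   54.3 ]
```

apply_moves:
  deltas: [30,0,0.5,0,0,30,0,0.5,0,0]

```text
clock: 21.63
position: [0.619, -0.1405, 0.0543]
ee_rot: [0.0, 0.716, 0.698, -0.0]
contact_force: [0.8, 3.0, -3.1]
width: 0.0343
gripper_force: 60.3
```

```bash
python3 f.py
```

```text
[ 1.17  3.57 -1.98] [ 55.99 -15.65  -1.32] [ 619.01 -140.49   54.3 ]
```

apply_moves:
  deltas: [30,0,0.4,0,0,30,-0.3,0.4,0,0,30,-0.3,0.4,0,0]

```text
clock: 22.18
position: [0.6194, -0.1408, 0.0543]
ee_rot: [-0.0, 0.717, 0.698, -0.0]
contact_force: [0.2, 2.8, -2.7]
width: 0.0344
gripper_force: 60.3
```

```bash
python3 f.py
```

```text
[ 0.62  2.95 -1.96] [ 45.37 -10.9   -2.79] [ 619.37 -140.75   54.29]
```

apply_moves:
  deltas: [30,-0.3,0.1,0,0,30,-0.5,0.1,0,0,30,-0.5,0.1,0,0]

```text
clock: 22.73
position: [0.6195, -0.141, 0.0543]
ee_rot: [-0.0, 0.717, 0.698, 0.0]
contact_force: [0.3, 4.0, -2.0]
width: 0.0346
gripper_force: 60.3
```

```bash
python3 f.py
```

```text
[ 0.46  4.24 -1.99] [ 67.09 -12.74  -0.63] [ 619.47 -140.95   54.28]
```

apply_moves:
  deltas: [30,-0.3,0.1,0,0,30,-0.6,0.1,0,0,30,-0.6,0.1,0,0]

```text
clock: 23.28
position: [0.6196, -0.1411, 0.0543]
ee_rot: [-0.0, 0.717, 0.697, 0.0]
contact_force: [1.6, 6.0, -1.3]
width: 0.0343
gripper_force: 60.4
```

```bash
python3 f.py
```

```text
[ 0.95  5.57 -1.78] [ 88.73 -14.35  -2.17] [ 619.57 -141.1    54.27]
```

apply_moves:
  deltas: [30,-0.3,0.1,0,0,30,-0.7,0.1,0,0,30,-0.7,0.1,0,0]

```text
clock: 23.83
position: [0.6196, -0.1412, 0.0543]
ee_rot: [-0.001, 0.717, 0.697, 0.001]
contact_force: [1.1, 8.1, -0.6]
width: 0.0347
gripper_force: 60.4
```

```bash
python3 f.py
```

```text
[ 0.85  7.79 -1.22] [111.75 -17.13  -2.67] [ 619.59 -141.18   54.26]
```

apply_moves:
  deltas: [30,-0.1,0,0,0,30,-0.1,0,0,0,30,-0.1,0,0,0,30,-0.1,0,0,0,30,-0.1,0,0,0,30,-0.1,0,0,0,30,-0.1,0,0,0,30,-0.1,0,0,0,30,-0.1,0,0,0,30,-0.1,0,0,0]

```text
clock: 24.97
position: [0.6196, -0.1412, 0.0542]
ee_rot: [-0.001, 0.717, 0.697, 0.001]
contact_force: [0.5, 6.4, -1.2]
width: 0.0348
gripper_force: 60.4
```

```bash
python3 f.py
```

```text
[ 0.84  7.48 -1.61] [114.01 -16.04  -2.2 ] [ 619.59 -141.19   54.27]
```

apply_moves:
  deltas: [30,-0.2,0,0,0,30,-0.2,0,0,0,30,-0.2,0,0,0,30,-0.2,0,0,0,30,-0.2,0,0,0,30,-0.2,0,0,0,30,-0.2,0,0,0,30,-0.2,0,0,0,30,-0.2,0,0,0,30,-0.2,0,0,0]

```text
clock: 26.1
position: [0.6196, -0.1412, 0.0542]
ee_rot: [-0.001, 0.717, 0.697, 0.001]
contact_force: [2.1, 7.2, -0.9]
width: 0.0346
gripper_force: 60.4
```

```bash
python3 f.py
```

```text
[ 1.27  8.09 -1.35] [122.65 -16.02  -0.86] [ 619.59 -141.22   54.27]
```

apply_moves:
  deltas: [30,2,0,0,0,30,5,0,0,0,30,10,0,0,0,30,16,0,0,0,30,23,0,0,0,30,23,0,0,0,30,23,0,-25,0,30,23,0,-50,0,30,23,0,-72,0,30,23,0,-72,0,30,23,0,-72,0]

```text
clock: 27.32
position: [0.6211, -0.1201, 0.1276]
ee_rot: [0.002, 0.716, 0.698, 0.001]
contact_force: [-1.1, -0.2, -1.8]
width: 0.0344
gripper_force: 60.4
```

```bash
python3 f.py
```

```text
[ 0.35  0.06 -2.54] [-1.36 -1.42  1.65] [ 619.32 -119.54  124.92]
```

apply_moves:
  deltas: [30,-10,-30,0,-1.3,30,-30,-65,0,-1.3,30,-50,-100,0,-1.3,30,-72.5,-135,0,-1.3,30,-72.5,-152,0,-1.3,30,-72.5,-152,0,-1.3,30,-72.5,-152,0,-1.3,30,-72.5,-152,30,-1.3,30,-72.5,-152,45,-1.3,30,-72.5,-152,55,-1.3,30,-72.5,-152,55,-1.3,30,-72.5,-152,55,-1.3]

```text
clock: 28.62
position: [0.4675, -0.1879, 0.0708]
ee_rot: [-0.0, 0.708, 0.706, 0.0]
contact_force: [0.5, 0.2, -1.9]
width: 0.0345
gripper_force: 60.7
```

```bash
python3 f.py;  python3 - <<'E'
from h import *
w=get_image("wrist"); s=get_state(); a=s["ee_rot"]; print(np.degrees(2*np.arctan2(a[2],a[1])))
save(w,"j.png",None,1.5)
E
```

```text
[ 0.05 -0.39 -2.46] [-0.45  0.08 -0.44] [ 467.55 -188.4    71.93]
89.77087382635501
```

View pics/j.png

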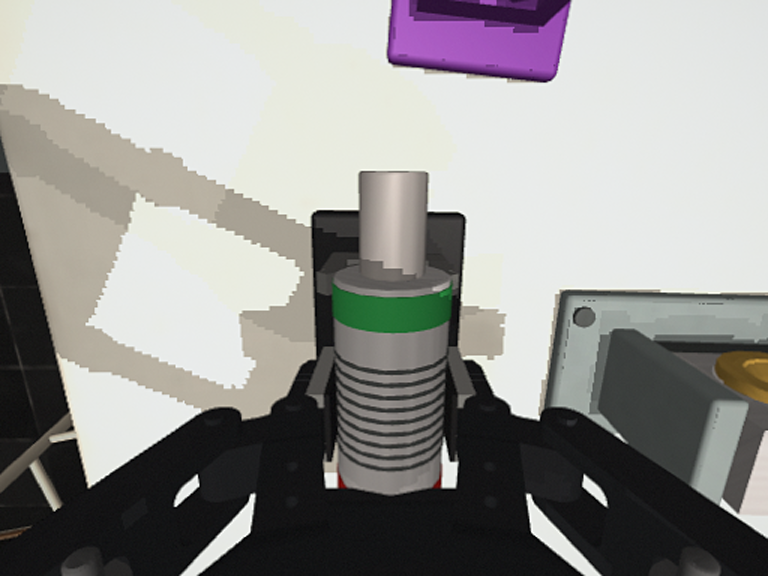

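apply_moves:
  deltas: [30,0,-1.5,4,0,30,0,-1.5,8,0,30,0,-1.5,12,0,30,0,-1.5,15,0,30,0,-1.5,15,0,30,0,-1.5,15,0]

```text
clock: 29.47
position: [0.4647, -0.1881, 0.0559]
ee_rot: [-0.0, 0.709, 0.706, -0.0]
contact_force: [-0.2, -0.7, -1.9]
width: 0.0341
gripper_force: 60.7
```

```bash
python3 f.py
```

```text
[ 0.04 -0.01 -2.09] [ 0.98  1.07 -1.24] [ 465.   -188.25   56.35]
```

apply_moves:
  deltas: [30,0,0.4,1,0,30,0,0.4,2,0,30,0,0.4,2,0]

```text
clock: 30.02
position: [0.4652, -0.1881, 0.0541]
ee_rot: [-0.0, 0.709, 0.706, -0.0]
contact_force: [0.5, 0.0, -2.5]
width: 0.0347
gripper_force: 60.7
```

```bash
python3 f.py
```

```text
[ 0.21  0.06 -2.16] [-1.55  0.08  0.29] [ 465.26 -188.16   54.26]
```

apply_moves:
  deltas: [30,0,0,0.5,0,30,0,0,0.8,0,30,0,0,0.8,0]

```text
clock: 30.57
position: [0.4654, -0.1882, 0.0537]
ee_rot: [0.0, 0.709, 0.706, 0.0]
contact_force: [-0.0, 0.4, -0.6]
width: 0.0342
gripper_force: 60.8
```

```bash
python3 f.py
```

```text
[-0.1   0.13 -0.25] [ 2.56  2.83 -4.22] [ 465.39 -188.23   53.64]
```

apply_moves:
  deltas: [30,0,0,0.4,0,30,0,0,0.4,0,40,0,0,0.4,0,50,0,0,0.4,0,70,0,0,0.4,0,85,0,0,0.4,0,85,0,0,0.4,0,85,0,0,0.4,0,85,0,0,0.4,0]

```text
clock: 31.62
position: [0.4653, -0.1882, 0.053]
ee_rot: [0.0, 0.709, 0.706, -0.0]
contact_force: [0.7, 0.2, -0.7]
width: 0.085
gripper_force: 0.0
```

apply_moves:
  deltas: [85,0,0,-10,0,85,0,0,-30,0,85,0,0,-60,0,85,0,0,-95,0,85,0,0,-130,0,85,0,0,-130,0,85,0,0,-130,0,85,0,0,-130,0]

```text
clock: 32.28
position: [0.4647, -0.1879, 0.1827]
ee_rot: [-0.0, 0.709, 0.706, -0.0]
contact_force: [-0.0, -0.0, -0.4]
width: 0.0848
gripper_force: 0.0
```

```bash
python3 - <<'E'
from h import *
w=get_image("wrist"); s=get_state(); print(s["position"],s["clock"],s["width"])
for q in("go_tip","nogo_tip","gauge_center"):
    for d in place_of(q,w)[:1]: print(q,d,at_z(w,d["point"],.055))
save(w,"k.png",None,1)
E
```

```text
[ 0.46431594 -0.18760516  0.18189695] 32.3333 0.08502754114006736
go_tip {'point': [263.7, 116.5], 'score': 0.82} [ 0.46916238 -0.1202625   0.055     ]
nogo_tip {'point': [260.5, 246.1], 'score': 0.86} [ 0.46587692 -0.24441738  0.055     ]
gauge_center {'point': [259.8, 188.9], 'score': 0.59} [ 0.46545936 -0.18548651  0.055     ]
```

View pics/k.png

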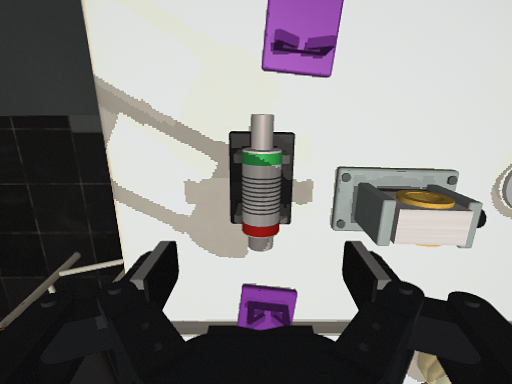

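The gauge lies in the black cradle at about (262,190), go end up in the image as at the start. The stand is unmoved and the gripper is clear.

```bash
python3 -c "
from rig import *
print(sign_off())"
```

```text
the job is handed in; nothing more can be done
None
```

The job is done and handed in: the go end went in until the shoulder rested on the bush, the no-go end was refused at about 8 N held for over half a second (largest force read on the bush about 8 N), and the gauge is back in its black cradle.

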